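# Set the sample set in its cup stands

### The job

Set the sample set up in its three grey cup stands: lay the round cork pad flat on the floor of the widest cup first and then stand the black-capped jar on top of the pad, stand the taller amber bottle in the middle-sized cup and the shorter amber bottle in the narrowest cup. Everything ends upright, right down in its own cup and let go; the bottles may go in before, between or after the pad and the jar.

Things in the scene. Friction and masses are not known exactly. Their poses are not given: they have to be found in the camera images.
- pad_mid (a point): Loose cork disc, light brown, 44 mm across and 10 mm thick, lying flat on the worktop; about 15 g. This point is its centre, 5 mm above its underside; z up. Too low to be gripped anywhere but with the very fingertips round its rim; it may be let go just above the rim of the cup, it falls flat to the floor.
- jar_mid (a point): Loose cream jar, white body with a black cap, 44 mm across and 35 mm high with upright sides, standing; about 35 g. This point is its centre, 17.5 mm above its underside; z up. On the pad it stands with its underside 13 mm above the worktop, 5 mm below the cup's rim.
- tall_bottle_mid (a point): Loose taller bottle, amber with a white cap, 92 mm high in all: body 33 mm across, cap 26 mm across from 75 mm up; standing; about 60 g. This point is its centre, 46 mm above its underside; z up.
- short_bottle_mid (a point): Loose shorter bottle, amber with a white cap, 70 mm high in all: body 26.5 mm across, cap 24 mm across from 56 mm up; standing; about 32 g. This point is its centre, 35 mm above its underside; z up.
- wide_cup: The widest of three grey plastic cup stands, fixed to the worktop: a low round cup 70 mm across and 18 mm high, open at the top. Inside: a flat floor 3 mm above the worktop, a straight bore 52 mm wide up to 12 mm, then a flared mouth that widens to about 64 mm at the rim, so that a thing let go a few mm off centre slides in; the fingers do not fit in beside the thing. Origin: centre of its underside, on the worktop; z up. It takes the cork pad and, on top of it, the jar.
- middle_cup: The middle-sized of three grey plastic cup stands, fixed to the worktop: a low round cup 59 mm across and 18 mm high, open at the top. Inside: a flat floor 3 mm above the worktop, a straight bore 41 mm wide up to 12 mm, then a flared mouth that widens to about 53 mm at the rim, so that a thing let go a few mm off centre slides in; the fingers do not fit in beside the thing. Origin: centre of its underside, on the worktop; z up. It takes the taller bottle.
- narrow_cup: The narrowest of three grey plastic cup stands, fixed to the worktop: a low round cup 51 mm across and 18 mm high, open at the top. Inside: a flat floor 3 mm above the worktop, a straight bore 33 mm wide up to 12 mm, then a flared mouth that widens to about 45 mm at the rim, so that a thing let go a few mm off centre slides in; the fingers do not fit in beside the thing. Origin: centre of its underside, on the worktop; z up. It takes the shorter bottle.
Mind the look-alikes: they are no part of the job. What is shaped like the part that bears jar_mid but yellow is not meant.

How it is judged:
By the outcome, as a careful person would: the job done as asked, in the order asked, and still so for the second after the job is handed in, with the robot touching nothing.
It also fails if it takes over 86 s, if anything falls off the work surface, if the arm or the gripper's body presses on something with over 40 N, if the wrist force passes 120 N, or if a joint passes its speed limit or range.

### The arm

A 6-joint arm with a two-finger parallel gripper is mounted at the origin on a cart in front of the work surface, level with it; the furniture and walls round the work are solid. World frame = base frame: x ahead of the robot, y to its left, z up, the work surface at z = 0. Lengths are in m, angles in rad, forces in N, time in s.
With the tool pointing down it reaches from about 0.225 to 0.875 m from the base axis. Payload 3.4 kg.
Tool frame: the origin (TCP) lies on the centre line of the jaws, within the pads' length; the fingertips stand 11 mm ahead of it and the grasp point (between the pads) lies 8 mm behind it; z points along the fingers, y is the line along which they close (so a half turn about z gives the same grasp; the last joint's range is limited). The gripper opens to 85 mm and grips with 20 to 120 N. Pads are 22 mm wide; open, the fingers measure 114 mm over their backs; the gripper's body (76 mm by 85 mm) begins 54 mm behind the grasp point. The pads swing forward as they close: fully open they stand 13 mm farther back than shut.
Start: joints at [-1.238, 0.276, 1.505, -0, 1.361, -0.121], TCP at [0.252, -0.517, 0.242] pointing down, gripper open.
Joint ranges: [-2.89, 2.89], [-0.75, 2.08], [0.22, 2.7], [-1.18, 4.32], [0.11, 2.71], [-2.7, 2.7]. Speed limits (rad/s): [2.57, 2.57, 3.14, 3.14, 3.14, 3.14].

### API

Orientations are given as a unit quaternion [w, x, y, z].
In Python, from rig import manip, eyes, job gives the robot as it stands.
- The arm moves only by the tool drive_tool, never from a script. Its argument "rows" is a list of rows, each a list of 3 entries, a list of its own where there are three numbers: the turn, a rotation vector about the world's x, y, z in rad, then the shift along the world's x, y, z in cm, then the finger opening in cm, from 0 to 8.54. A call has 1 to 8 rows; each row shifts and turns the commanded pose from where the row before left it; what a row does not reach is not made up. A row lasts 1/8 s, in which the tool goes at most 62.5 mm and 10.7 degrees, less where a joint would pass 70% of its speed; a pose out of reach is approached as far as the arm can. A call is refused whole if a number of a shift passes 6.25 or a number of a turn 0.188, either way. A call with a gripper value outside its range is refused whole. The fingers move at their own pace and stop on an object; "force" is the grip in N (left out, the last holds). Time passes only in rows, so rows that do not move let the fingers close. It gives the time, the measured TCP pose, the force, the opening and the grip force at its end, in the units of the state.
- manip.get_state(): the state, without advancing time (a new reading comes with each control period).
- eyes.get_image(name): name is "scene" or "top"; returns the picture (420x560x3 uint8, red, green, blue); there is no depth.
- eyes.get_calibration(name): a dict with "camera_matrix" (3x3 intrinsics, pixels), "view" (4x4, takes a point from world to camera coordinates). Camera axes: x right, y up, looking along -z (the intrinsics and any distortion apply to the point x, -y, -z); pixel columns grow to the right and rows downward; lengths in m; the calibration is good to about 2 mm. A picture is of the moment at which its call begins. get_calibration takes no time and is no camera call.
- job.sign_off(): hands the job in; it is judged then, once.
The state is a dict: "clock": time; "qpos": joint angles; "qd": joint speeds; "effort": joint torques, N m; "position": TCP position; "ee_rot": TCP orientation; "contact_force": force on the tool from outside, world axes, zero at the start; "moment": the same for the moment, N m; "width": finger opening in m; "gripper_force": force on a finger pad.
Only numpy, scipy, OpenCV 4.12 (cv2) and the standard library are available. Lean on these libraries where they do the work, as an engineer would, in place of code of your own. Each camera call takes 0.05 s, during which the arm holds its last target. There are 200 camera calls.

## Working session

There is one attempt and no reset: what is moved stays moved. The work goes in short steps, Python scripts to look and compute and a tool call to move; the robot and the scene stay as the last step left them, time stands still between calls to the robot, and variables do not carry over. Pictures are saved under pics/ and viewed, at most 14 in all, crops included, and the job is handed in when it is done.

Besides the shell and the picture viewer there is one more tool, called after "Emit:" in YAML: its name, and indented under it one key for each argument. drive_tool: Moves the arm, as the interface text tells. Its arguments: {"type":"object","properties":{"rows":{"type":"array"},"force":{"type":"number"}},"required":["rows"]}

```bash
mkdir -p pics; ls; python3 - <<'E'
from rig import manip, eyes, job
import cv2
print(manip.get_state())
for n in("scene","top"):
    cv2.imwrite(f"pics/{n}0.png",eyes.get_image(n)[:,:,::-1]); print(eyes.get_calibration(n))
E
```

```text
pics
{'clock': 0.0, 'qpos': array([-1.23796353e+00,  2.76647366e-01,  1.50610815e+00,  1.41276551e-05,
        1.36068435e+00, -1.20982586e-01]), 'qd': array([-0.00083642, -0.00182251,  0.00161455,  0.00183652,  0.00098324,
       -0.0001801 ]), 'effort': array([ 1.13171245e-03, -4.16767788e+01, -2.45801729e+01, -1.86185766e-04,
        1.07871147e-02,  2.94698452e-05]), 'position': array([ 0.25192784, -0.51633339,  0.24141977]), 'ee_rot': array([-9.19162289e-04,  9.74366633e-01,  2.24964022e-01, -9.07820974e-05]), 'contact_force': array([ 0.00457473, -0.60240373, -0.16960723]), 'moment': array([-0.00231631,  0.02690891, -0.01398559]), 'gripper_force': 0.0, 'width': 0.08529753354824239}
{'camera_matrix': array([[433.86291421,   0.        , 277.12287156],
       [  0.        , 433.86291421, 210.18204581],
       [  0.        ,   0.        ,   1.        ]]), 'view': array([[ 0.43461111, -0.90031508,  0.0233654 , -0.40987667],
       [ 0.52138202,  0.2726727 ,  0.80858542, -0.20357924],
       [-0.73435276, -0.33923791,  0.58791468, -0.94172686],
       [ 0.        ,  0.        ,  0.        ,  1.        ]])}
{'camera_matrix': array([[443.13745337,   0.        , 276.13458001],
       [  0.        , 443.13745337, 207.00049727],
       [  0.        ,   0.        ,   1.        ]]), 'view': array([[ 0.01164719, -0.99992374,  0.00410624, -0.2457324 ],
       [ 0.99745775,  0.01190698,  0.07025847, -0.45276665],
       [-0.07030201,  0.00327749,  0.99752037, -1.30234299],
       [ 0.        ,  0.        ,  0.        ,  1.        ]])}
```

View pics/scene0.png

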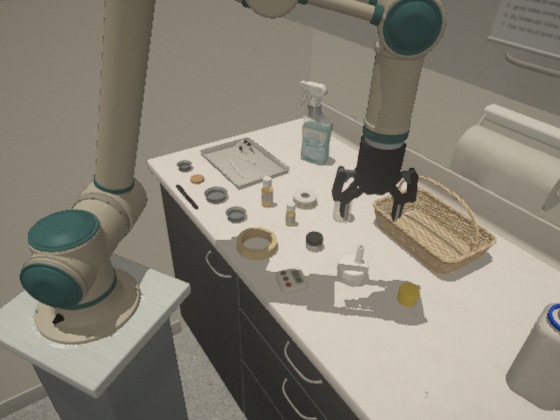

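View pics/top0.png

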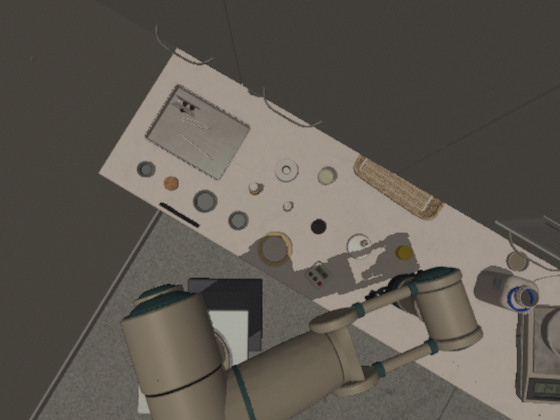

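The scene view shows the cups at (184,166), (216,195) and (236,214), the pad at (197,179), the bottles at (267,190) and (290,215), and the jar at (314,241). In the top view the cups are at (146,170), (205,201) and (238,220), the pad at (171,184), the bottle caps at (256,188) and (288,206), and the jar at (318,227).

```bash
cat > h.py <<'E'
import numpy as np, cv2
from rig import manip, eyes, job
def ray(cam,u,v,z):
    c=eyes.get_calibration(cam);K=c["camera_matrix"];V=c["view"];R=V[:3,:3];t=V[:3,3]
    o=-R.T@t; d=np.linalg.inv(K)@[u,v,1]; d=R.T@(d*[1,-1,-1])
    return o+d*(z-o[2])/d[2]
def crop(img,box,s,name):
    x0,y0,x1,y1=box
    cv2.imwrite(f"pics/{name}.png",cv2.resize(img[y0:y1,x0:x1,::-1],None,fx=s,fy=s,interpolation=cv2.INTER_CUBIC))
E
python3 - <<'E'
from h import *
im=cv2.imread("pics/top0.png")[:,:,::-1]
crop(im,(120,140,350,250),3.4,"c1")
im2=cv2.imread("pics/scene0.png")[:,:,::-1]
crop(im2,(150,140,350,270),4,"c2")
for n,u,v,z in [("n",146,170,.018),("w",205,201,.018),("m",238,220,.018),("pad",171,184,.01),("tall",256,188,.092),("short",288,206,.07),("jar",318,227,.035)]:
    p=ray("top",u,v,z); print(n,p.round(4),np.hypot(*p[:2]).round(3))
E
```

```text
n [0.5616 0.1495 0.018 ] 0.581
w [ 0.4709 -0.0287  0.018 ] 0.472
m [ 0.4155 -0.1277  0.018 ] 0.435
pad [0.5215 0.0756 0.01  ] 0.527
tall [ 0.5032 -0.1829  0.092 ] 0.535
short [ 0.4551 -0.274   0.07  ] 0.531
jar [ 0.3971 -0.3635  0.035 ] 0.538
```

View pics/c1.png

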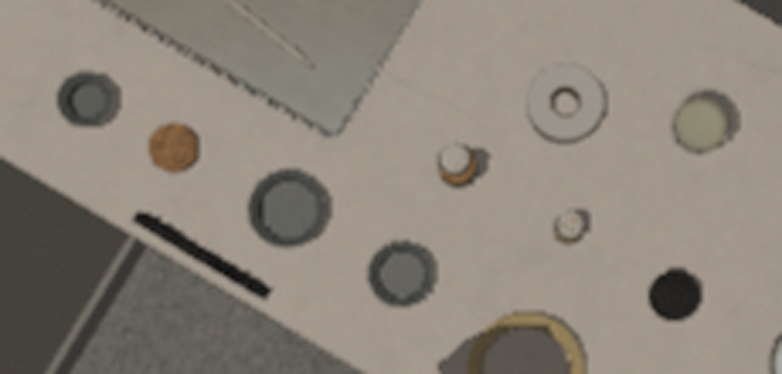

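View pics/c2.png

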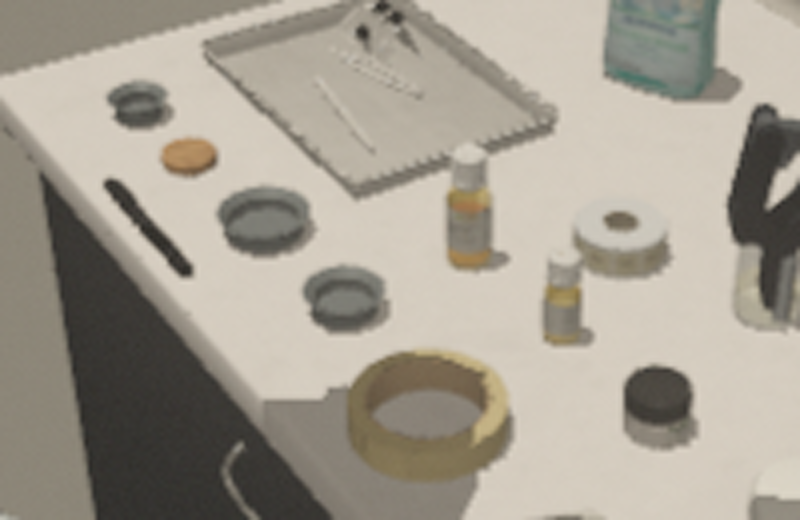

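The top crop shows the cups at crop pixels (89,99), (290,208) and (402,273), the pad at (174,147), the bottle caps at (456,159) and (570,224), and the jar cap at (676,294). The scene crop confirms which is which: narrow cup top left, wide and middle to its right, the taller bottle on the left. Next I'll refine these with masks.

```bash
cat >> h.py <<'E'
def blob(im,c,r,fn):
    x0,y0=int(c[0]-r),int(c[1]-r); s=im[y0:y0+2*r+1,x0:x0+2*r+1].astype(int)
    m=fn(s).astype(np.uint8); n,l,st,ce=cv2.connectedComponentsWithStats(m)
    k=1+np.argmax(st[1:,4]); cs,_=cv2.findContours((l==k).astype(np.uint8),0,2)
    h=cv2.convexHull(max(cs,key=len)); (cx,cy),rad=cv2.minEnclosingCircle(h); M=cv2.moments(h)
    return M['m10']/M['m00']+x0,M['m01']/M['m00']+y0,2*np.sqrt(M['m00']/np.pi),2*rad
dark=lambda s:s.max(2)<125
cork=lambda s:(s[:,:,0]-s[:,:,2]>40)
black=lambda s:s.max(2)<60
E
python3 - <<'E'
from h import *
im=cv2.imread("pics/top0.png")[:,:,::-1]
for n,c,r,f,z in [("n",(146,169),13,dark,.014),("w",(205,201),15,dark,.014),("m",(238,220),13,dark,.014),("pad",(171,183),11,cork,.01),("jar",(319,226),12,black,.035),
 ("tall",(254,187),9,lambda s:(s.min(2)>165)&(abs(s[:,:,0]-s[:,:,2])<16),.092),("short",(288,206),8,lambda s:(s.min(2)>165)&(abs(s[:,:,0]-s[:,:,2])<16),.07)]:
    try:
        b=blob(im,c,r,f);print(n,np.round(b,1),ray("top",b[0],b[1],z).round(4), "diam mm",round(b[2]/443*(1.3-z)*1000))
    except Exception as e: print(n,e)
print(im[187,254],im[206,288],im[206,275])
sc=cv2.imread("pics/scene0.png")[:,:,::-1]
# scene crop checks: (crop/4+offset)
for n,x,y,z in [("tall cap",470,153,.092),("short cap",565,258,.07),("jar",658,395,.035),("pad",190,155,.01),("w",265,215,.018),("m",344,292,.018),("n",137,100,.018)]:
    print(n,ray("scene",150+x/4,140+y/4,z).round(4))
E
```

```text
n [145.9 168.7  17.   18.7] [0.5662 0.1513 0.014 ] diam mm 49
w [204.7 200.9  23.2  25. ] [ 0.4715 -0.0272  0.014 ] diam mm 67
m [238.  220.   19.2  20.6] [ 0.4156 -0.1274  0.014 ] diam mm 56
pad [170.5 182.8  13.4  14. ] [0.5251 0.0773 0.01  ] diam mm 39
jar [318.1 226.5  13.6  14.4] [ 0.3987 -0.3638  0.035 ] diam mm 39
tall attempt to get argmax of an empty sequence
short attempt to get argmax of an empty sequence
[161 151 140] [157 147 132] [163 152 140]
tall cap [ 0.5101 -0.177   0.092 ]
short cap [ 0.4545 -0.2753  0.07  ]
jar [ 0.3921 -0.3688  0.035 ]
pad [0.5241 0.0722 0.01  ]
w [ 0.4704 -0.0304  0.018 ]
m [ 0.4151 -0.1289  0.018 ]
n [0.5634 0.1489 0.018 ]
```

Emit:
drive_tool:
  rows:
    - [[0,0,0],[1.95,4.2,0],8]
    - [[0,0,0],[1.95,4.2,0],7]
    - [[0,0,0],[1.95,4.2,0],6.5]
    - [[0,0,0],[1.95,4.2,0],6.5]
    - [[0,0,0],[1.95,4.2,0],6.5]
    - [[0,0,0],[1.95,4.2,0],6.5]
    - [[0,0,0],[1.95,4.2,0],6.5]
    - [[0,0,0],[1.95,4.2,0],6.5]
  force: 30

```text
clock: 1.1
position: [0.4083, -0.1793, 0.2421]
ee_rot: [-0.0, 0.974, 0.225, -0.0]
contact_force: [0.5, -0.5, -0.6]
width: 0.0651
gripper_force: 0.0
```

Emit:
drive_tool:
  rows:
    - [[0,0,0],[1.95,4.2,-2],6]
    - [[0,0,0],[1.95,4.2,-2],6]
    - [[0,0,0],[1.95,4.2,-2],6]
    - [[0,0,0],[1.95,4.2,-2],6]
    - [[0,0,0],[1.95,4.2,-2],6]
    - [[0,0,0],[1.95,4.2,-2],6]
    - [[0,0,0],[0,0,0],6]
    - [[0,0,0],[0,0,0],6]

```text
clock: 2.1
position: [0.5246, 0.0709, 0.122]
ee_rot: [0.0, 0.974, 0.225, -0.001]
contact_force: [-0.3, -0.1, -0.3]
width: 0.0601
gripper_force: 0.0
```

Emit:
drive_tool:
  rows:
    - [[0,0,0],[0,0.2,-3],6]
    - [[0,0,0],[0,0.2,-3],6]
    - [[0,0,0],[0,0,-2],6]
    - [[0,0,0],[0,0,0],6]
    - [[0,0,0],[0,0,0],6]

```text
clock: 2.72
position: [0.5258, 0.0743, 0.0435]
ee_rot: [0.0, 0.975, 0.224, 0.001]
contact_force: [0.8, -0.2, 0.7]
width: 0.0599
gripper_force: 0.0
```

```bash
python3 - <<'E'
from h import *
print(manip.get_state()['position'])
im=eyes.get_image("scene"); t=eyes.get_image("top")
a=im[100:240,130:290]; b=t[120:260,100:260]
cv2.imwrite("pics/d1.png",cv2.resize(np.hstack([a,b])[:,:,::-1],None,fx=2.5,fy=2.5,interpolation=cv2.INTER_CUBIC))
E
```

```text
[0.52577886 0.07433583 0.04345037]
```

View pics/d1.png

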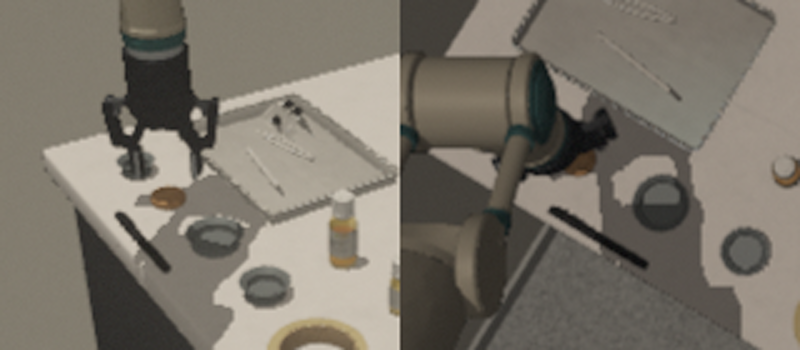

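The scene half shows the fingertips straddling the pad: tips at (138,170) and (197,172), pad at (168,197). I'll go down.

Emit:
drive_tool:
  rows:
    - [[0,0,0],[-0.1,0,-1.5],6]
    - [[0,0,0],[0,0,-1.2],6]
    - [[0,0,0],[0,0,0],5.5]
    - [[0,0,0],[0,0,0],5.0]
    - [[0,0,0],[0,0,0],5.0]

```text
clock: 3.45
position: [0.5244, 0.0752, 0.0155]
ee_rot: [0.0, 0.974, 0.225, 0.0]
contact_force: [-0.4, 0.7, 0.7]
width: 0.0501
gripper_force: 0.0
```

Emit:
drive_tool:
  rows:
    - [[0,0,0],[0,0,0],4.0]
    - [[0,0,0],[0,0,0],4.0]
    - [[0,0,0],[0,0,0],4.0]
    - [[0,0,0],[0,0,0],4.0]

```text
clock: 3.95
position: [0.5244, 0.0752, 0.0159]
ee_rot: [0.0, 0.974, 0.225, 0.001]
contact_force: [-1.2, -0.4, 5.6]
width: 0.0416
gripper_force: 30.1
```

Emit:
drive_tool:
  rows:
    - [[0,0,0],[0,0,1],4.0]
    - [[0,0,0],[0,0,2],4.0]
    - [[0,0,0],[0,0,3],4.0]
    - [[0,0,0],[0,0,0],4.0]
    - [[0,0,0],[0,0,0],4.0]

```text
clock: 4.58
position: [0.5236, 0.0752, 0.075]
ee_rot: [-0.0, 0.974, 0.225, -0.0]
contact_force: [0.2, -0.1, -1.1]
width: 0.0417
gripper_force: 30.4
```

```bash
python3 - <<'E'
from h import *
s=manip.get_state();print(s['position'],s['width'],s['gripper_force'])
im=eyes.get_image("scene")
crop(im,(150,110,270,210),5,"d2")
E
```

```text
[0.52359078 0.07516633 0.07500787] 0.04172202602991033 30.390719175338745
```

View pics/d2.png

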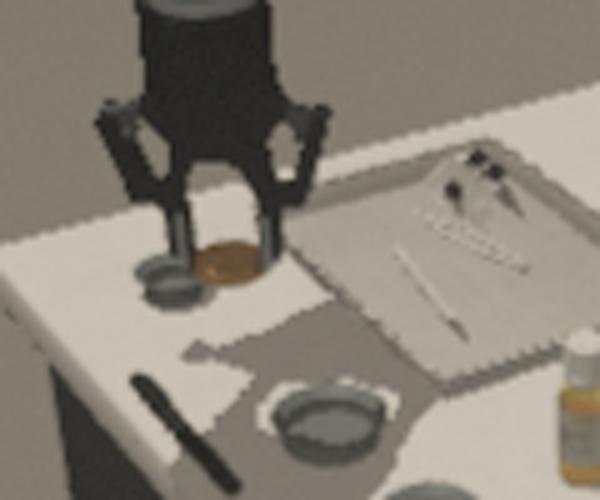

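The pad is held flat at the fingertips, at crop pixel (230,262). The wide cup is at (328,418).

```bash
python3 - <<'E'
from h import *
im=eyes.get_image("scene")
b=blob(im,(196,163),11,cork); print(b, ray("scene",b[0],b[1],.064))
im0=cv2.imread("pics/scene0.png")[:,:,::-1]
b=blob(im0,(197,179),11,cork); print(b, ray("scene",b[0],b[1],.005))
# cup outline in scene
for c,n in(((216,194),'w'),((236,213),'m'),((184,166),'n')):
    b=blob(im0,c,15,dark); print(n,b,ray("scene",b[0],b[1],.009))
E
```

```text
(194.86091127098322, 162.5347721822542, np.float64(9.40692023773423), 12.133073806762695) [0.52769584 0.07877572 0.064     ]
(196.61231884057972, 178.41847826086956, np.float64(10.823032759612019), 13.341864585876465) [0.53093139 0.08066674 0.005     ]
w (215.38307493540051, 195.33397932816538, np.float64(18.12445316531431), 21.58723258972168) [ 0.47327664 -0.02495231  0.009     ]
m (235.23285486443382, 214.80861244019138, np.float64(16.312788383647018), 19.090627670288086) [ 0.41725087 -0.12486295  0.009     ]
n (183.96031746031747, 166.0222222222222, np.float64(11.562445770562215), 13.969736099243164) [0.56983716 0.15580682 0.009     ]
```

Emit:
drive_tool:
  rows:
    - [[0,0,0],[-1.2,-2.5,0],4.0]
    - [[0,0,0],[-1.3,-2.6,0],4.0]
    - [[0,0,0],[-1.3,-2.6,0],4.0]
    - [[0,0,0],[-1.3,-2.5,0],4.0]
    - [[0,0,0],[0,0,-2],4.0]
    - [[0,0,0],[0,0,-1.5],4.0]
    - [[0,0,0],[0,0,0],4.0]
    - [[0,0,0],[0,0,0],4.0]

```text
clock: 5.68
position: [0.4731, -0.0268, 0.0402]
ee_rot: [-0.0, 0.974, 0.225, -0.0]
contact_force: [-0.5, -0.3, 0.1]
width: 0.0416
gripper_force: 30.4
```

```bash
python3 - <<'E'
from h import *
s=manip.get_state();print(s['position'],s['width'],s['contact_force'])
a=eyes.get_image("scene");crop(a,(165,130,265,230),6,"d3")
b=blob(a,(216,190),14,cork); print(b, ray("scene",b[0],b[1],s['position'][2]-.011))
E
```

```text
[ 0.47310168 -0.02677118  0.04023267] 0.04157205293410365 [-0.50662034 -0.27995687  0.1421632 ]
(215.48775894538608, 188.51977401129943, np.float64(10.61516366850092), 12.083246231079102) [ 0.47874815 -0.02328127  0.02923267]
```

View pics/d3.png

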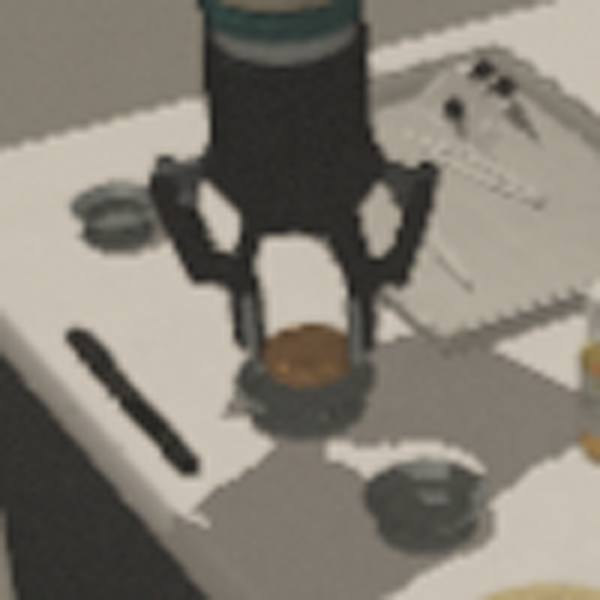

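The pad is over the wide cup, a few mm too far in +x. I'll correct that, lower slightly and release.

Emit:
drive_tool:
  rows:
    - [[0,0,0],[-0.3,0,-0.3],4.0]
    - [[0,0,0],[0,0,0],4.0]
    - [[0,0,0],[0,0,0],6.0]
    - [[0,0,0],[0,0,0],6.0]
    - [[0,0,0],[0,0,0],6.0]
    - [[0,0,0],[0,0,3],6.0]
    - [[0,0,0],[0,0,5],6.0]
    - [[0,0,0],[0,0,5],6.0]

```text
clock: 6.72
position: [0.4698, -0.0268, 0.1685]
ee_rot: [-0.0, 0.974, 0.225, -0.0]
contact_force: [0.8, -0.9, 0.2]
width: 0.0601
gripper_force: 0.0
```

Emit:
drive_tool:
  rows:
    - [[0,0,0],[-1.1,-4.8,0],6.5]
    - [[0,0,0],[-1.1,-4.8,0],6.5]
    - [[0,0,0],[-1.1,-4.8,0],6.5]
    - [[0,0,0],[-1.1,-4.8,0],6.5]
    - [[0,0,0],[-1.1,-4.8,0],6.5]
    - [[0,0,0],[-1.1,-4.8,0],6.5]
    - [[0,0,0],[-0.7,-4.8,0],6.5]
    - [[0,0,0],[0,0,0],6.5]

```text
clock: 7.72
position: [0.3967, -0.3664, 0.1672]
ee_rot: [0.001, 0.975, 0.223, 0.0]
contact_force: [-0.2, 0.4, 0.4]
width: 0.0652
gripper_force: 0.0
```

```bash
python3 - <<'E'
from h import *
s=manip.get_state();print(s['position'],s['width'],s['contact_force'])
a=eyes.get_image("scene");b=eyes.get_image("top")
cv2.imwrite("pics/d4.png",cv2.resize(np.hstack([a[150:270,150:300],b[150:270,180:340]])[:,:,::-1],None,fx=2.5,fy=2.5,interpolation=cv2.INTER_CUBIC))
k=blob(a,(215,195),12,cork); print(k, ray("scene",k[0],k[1],.013))
k=blob(b,(205,201),12,cork); print(k, ray("top",k[0],k[1],.013))
E
```

```text
[ 0.39669265 -0.36642065  0.16716321] 0.06516606313485819 [-0.16480429  0.39375315  0.41630064]
(215.609375, 194.0625, np.float64(11.055812783082736), 15.033496856689453) [ 0.47432841 -0.02534968  0.013     ]
(204.47619047619048, 200.78690476190476, np.float64(13.351162356249091), 14.0473051071167) [ 0.471912   -0.02630491  0.013     ]
```

View pics/d4.png

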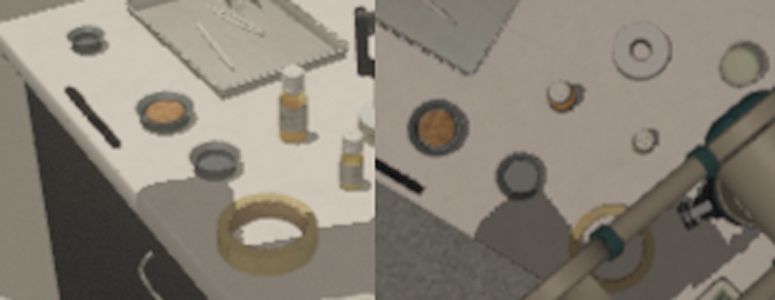

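The pad lies flat and centred in the wide cup, at scene crop (165,112) and top crop (436,128). Next, the jar.

Emit:
drive_tool:
  rows:
    - [[0,0,0],[0.1,0.2,-4],6.5]
    - [[0,0,0],[0,0,-4],6.5]
    - [[0,0,0],[0,0,-3],6.5]
    - [[0,0,0],[0,0,-2.8],6.5]
    - [[0,0,0],[0,0,0],6.5]
    - [[0,0,0],[0,0,0],6.5]

```text
clock: 8.57
position: [0.3988, -0.3605, 0.0303]
ee_rot: [0.001, 0.974, 0.225, 0.0]
contact_force: [0.0, -0.6, 0.5]
width: 0.0652
gripper_force: 0.0
```

Emit:
drive_tool:
  rows:
    - [[0,0,0],[0,0,0],5.5]
    - [[0,0,0],[0,0,0],4.8]
    - [[0,0,0],[0,0,0],4.0]
    - [[0,0,0],[0,0,0],4.0]
    - [[0,0,0],[0,0,0],4.0]

```text
clock: 9.2
position: [0.3986, -0.3614, 0.0306]
ee_rot: [0.001, 0.974, 0.225, 0.001]
contact_force: [0.5, 0.8, 5.3]
width: 0.0424
gripper_force: 30.0
```

Emit:
drive_tool:
  rows:
    - [[0,0,0],[0,0,1],4.0]
    - [[0,0,0],[0,0,3],4.0]
    - [[0,0,0],[0,0,4],4.0]
    - [[0,0,0],[0,0,0],4.0]
    - [[0,0,0],[0,0,0],4.0]

```text
clock: 9.82
position: [0.3977, -0.3605, 0.1093]
ee_rot: [-0.0, 0.974, 0.225, -0.0]
contact_force: [-0.2, -0.2, -1.1]
width: 0.0427
gripper_force: 30.6
```

Emit:
drive_tool:
  rows:
    - [[0,0,0],[1.0,4.8,1],4]
    - [[0,0,0],[1.0,4.8,1],4]
    - [[0,0,0],[1.0,4.8,0],4]
    - [[0,0,0],[1.0,4.8,0],4]
    - [[0,0,0],[1.0,4.8,0],4]
    - [[0,0,0],[1.0,4.8,0],4]
    - [[0,0,0],[1.3,4.7,0],4]
    - [[0,0,0],[0,0,0],4]

```text
clock: 10.82
position: [0.4704, -0.0229, 0.1281]
ee_rot: [-0.001, 0.974, 0.227, -0.001]
contact_force: [-0.3, -0.6, -0.2]
width: 0.0427
gripper_force: 30.7
```

Emit:
drive_tool:
  rows:
    - [[0,0,0],[0,0,-2],4]
    - [[0,0,0],[0,0,-2],4]
    - [[0,0,0],[0,0,0],4]
    - [[0,0,0],[0,0,0],4]

```text
clock: 11.32
position: [0.471, -0.0265, 0.0893]
ee_rot: [0.0, 0.974, 0.225, -0.0]
contact_force: [0.4, 0.5, -0.3]
width: 0.0427
gripper_force: 30.7
```

```bash
python3 - <<'E'
from h import *
s=manip.get_state();print(s['position'],s['width'],s['contact_force'])
a=eyes.get_image("scene");crop(a,(165,110,265,210),6,"d5")
E
```

```text
[ 0.47102174 -0.02651217  0.08934522] 0.04270444395811746 [ 0.37629275  0.49428301 -0.32781148]
```

View pics/d5.png

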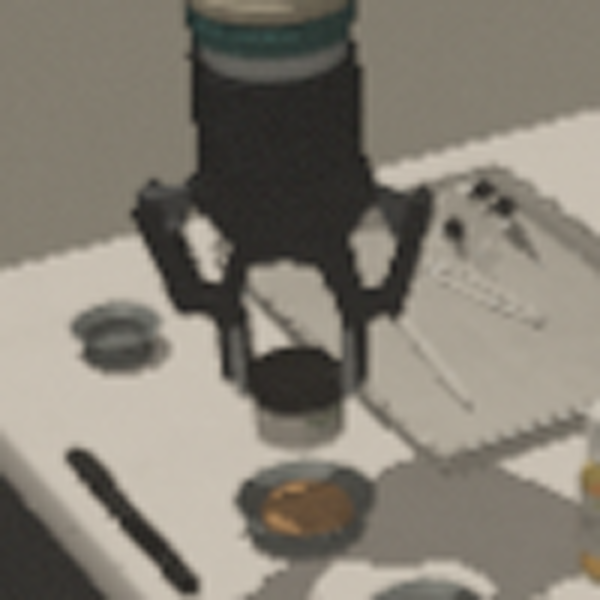

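The jar is held upright, with its cap top ellipse centred near crop (297,379), directly above the cup at (305,508).

```bash
python3 - <<'E'
from h import *
print(ray("scene",165+297/6,110+379/6,.0937))
E
```

```text
[ 0.46216401 -0.03507722  0.0937    ]
```

Emit:
drive_tool:
  rows:
    - [[0,0,0],[0.1,0.1,-1.5],4]
    - [[0,0,0],[0,0,-1],4]
    - [[0,0,0],[0,0,-0.8],4]
    - [[0,0,0],[0,0,-0.6],4]
    - [[0,0,0],[0,0,-0.3],4]
    - [[0,0,0],[0,0,0],4]
    - [[0,0,0],[0,0,0],4]

```text
clock: 12.25
position: [0.4723, -0.0248, 0.0475]
ee_rot: [0.0, 0.974, 0.225, 0.0]
contact_force: [-0.5, -0.4, -0.3]
width: 0.0426
gripper_force: 30.7
```

Emit:
drive_tool:
  rows:
    - [[0,0,0],[0,0,-0.2],4]
    - [[0,0,0],[0,0,0],4]
    - [[0,0,0],[0,0,0],4]

```text
clock: 12.62
position: [0.4721, -0.0248, 0.0454]
ee_rot: [0.0, 0.974, 0.225, 0.0]
contact_force: [-0.3, 0.3, 0.1]
width: 0.0425
gripper_force: 30.7
```

Emit:
drive_tool:
  rows:
    - [[0,0,0],[0,0,0],4.6]
    - [[0,0,0],[0,0,0],5.2]
    - [[0,0,0],[0,0,0],5.6]
    - [[0,0,0],[0,0,2],5.6]
    - [[0,0,0],[0,0,4],5.6]
    - [[0,0,0],[0,0,5],5.6]
    - [[0,0,0],[0,0,3],5.6]

```text
clock: 13.5
position: [0.4729, -0.025, 0.1878]
ee_rot: [0.001, 0.974, 0.225, 0.002]
contact_force: [0.4, 0.2, 0.2]
width: 0.0556
gripper_force: 0.0
```

Emit:
drive_tool:
  rows:
    - [[0,0,0],[0.9,-3.8,0],5.6]
    - [[0,0,0],[0.9,-3.8,0],5.6]
    - [[0,0,0],[0.9,-3.8,0],5.6]
    - [[0,0,0],[0.9,-3.8,0],5.6]
    - [[0,0,0],[0,0,0],5.6]
    - [[0,0,0],[0,0,0],5.6]

```text
clock: 14.25
position: [0.5075, -0.1763, 0.185]
ee_rot: [-0.001, 0.974, 0.225, -0.0]
contact_force: [-0.1, -0.3, -0.9]
width: 0.0559
gripper_force: 0.0
```

```bash
python3 - <<'E'
from h import *
s=manip.get_state();print(s['position'],s['width'],s['contact_force'])
a=eyes.get_image("scene");b=eyes.get_image("top")
cv2.imwrite("pics/d6.png",cv2.resize(np.hstack([a[120:260,170:330],b[120:260,180:340]])[:,:,::-1],None,fx=2.5,fy=2.5,interpolation=cv2.INTER_CUBIC))
k=blob(b,(205,201),12,black); print(k, ray("top",k[0],k[1],.048))
E
```

```text
[ 0.50754076 -0.17633074  0.1850014 ] 0.055883196016331065 [-0.05428268 -0.25564704 -0.89486578]
(203.52118644067798, 200.46751412429379, np.float64(17.334489682638438), 19.235584259033203) [ 0.46991753 -0.02907666  0.048     ]
```

View pics/d6.png

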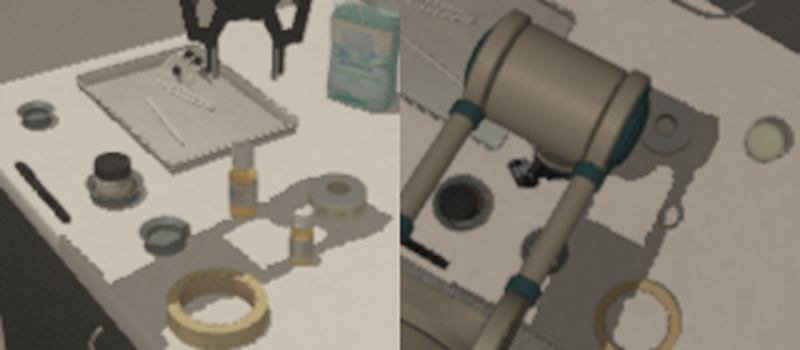

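The jar sits upright in the wide cup, at scene crop (113,178) and top crop (462,203). Next, the taller bottle.

Emit:
drive_tool:
  rows:
    - [[0,0,0],[0,-0.1,-3],5.6]
    - [[0,0,0],[0,0,-3],5.6]
    - [[0,0,0],[0,0,-2.5],5.6]
    - [[0,0,0],[0,0,-2.5],5.6]
    - [[0,0,0],[0,0,-2.4],5.6]
    - [[0,0,0],[0,0,0],5.6]
    - [[0,0,0],[0,0,0],5.6]

```text
clock: 15.22
position: [0.5086, -0.1775, 0.0522]
ee_rot: [0.0, 0.974, 0.225, 0.001]
contact_force: [-1.2, 0.6, 0.1]
width: 0.0561
gripper_force: 0.0
```

Emit:
drive_tool:
  rows:
    - [[0,0,0],[0,0,0],4.6]
    - [[0,0,0],[0,0,0],4.0]
    - [[0,0,0],[0,0,0],3.5]
    - [[0,0,0],[0,0,0],3.0]
    - [[0,0,0],[0,0,0],3.0]
    - [[0,0,0],[0,0,0],3.0]

```text
clock: 15.98
position: [0.5082, -0.1778, 0.0517]
ee_rot: [0.0, 0.974, 0.225, 0.0]
contact_force: [-1.1, 1.0, 5.5]
width: 0.033
gripper_force: 29.6
```

Emit:
drive_tool:
  rows:
    - [[0,0,0],[0,0,1],3.0]
    - [[0,0,0],[0,0,3],3.0]
    - [[0,0,0],[-1.8,1,2],3.0]
    - [[0,0,0],[-2.4,1.3,0],3.0]
    - [[0,0,0],[-2.4,1.4,0],3.0]
    - [[0,0,0],[-2.6,1.4,0],3.0]
    - [[0,0,0],[0,0,0],3.0]
    - [[0,0,0],[0,0,0],3.0]

```text
clock: 16.98
position: [0.4172, -0.1275, 0.1118]
ee_rot: [0.001, 0.974, 0.225, 0.001]
contact_force: [-0.2, 0.2, -0.9]
width: 0.0322
gripper_force: 29.7
```

Emit:
drive_tool:
  rows:
    - [[0,0,0],[0,0,-2],3.0]
    - [[0,0,0],[0,0,-1.2],3.0]
    - [[0,0,0],[0,0,0],3.0]
    - [[0,0,0],[0,0,0],3.0]

```text
clock: 17.48
position: [0.4167, -0.1272, 0.0795]
ee_rot: [0.0, 0.974, 0.225, 0.0]
contact_force: [-0.5, 0.1, 0.2]
width: 0.0327
gripper_force: 29.8
```

```bash
python3 - <<'E'
from h import *
s=manip.get_state();print(s['position'],s['width'],s['contact_force'])
a=eyes.get_image("scene");crop(a,(185,130,285,230),6,"d7")
E
```

```text
[ 0.41668131 -0.12717413  0.07950675] 0.03273652705993272 [-0.53420921  0.05495461  0.20110698]
```

View pics/d7.png

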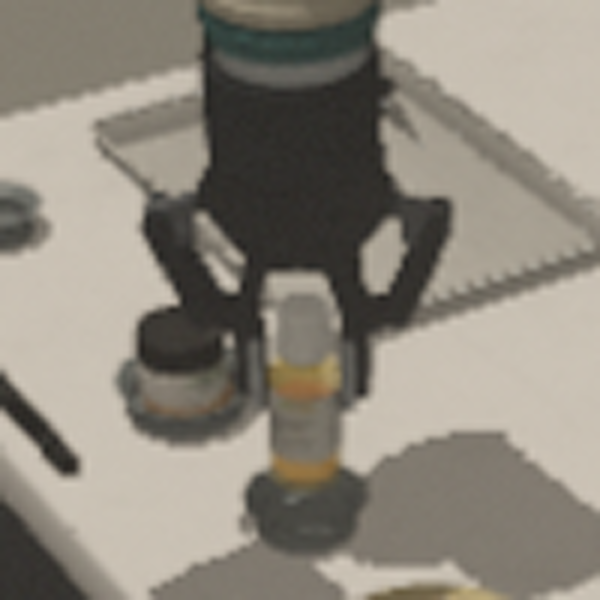

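The bottle hangs upright over the middle cup, with its bottom edge at crop (306,487) and the cup centre at about (307,508).

```bash
python3 - <<'E'
from h import *
print(ray("scene",185+306/6,130+466/6,.0278),ray("scene",236,213,.018))
E
```

```text
[ 0.425181   -0.12340299  0.0278    ] [ 0.4151012  -0.12889192  0.018     ]
```

```bash
python3 - <<'E'
from h import *
print(ray("scene",185+304/6,130+308/6,.1198))
a=cv2.imread("pics/d7.png"); g=a.max(2).astype(int)
print(g[440:570:5,306]); print(g[270:340:4,304])
E
```

```text
[ 0.41740638 -0.1303443   0.1198    ]
[112 111 115 121 130 141 147 145 126 107  98  90  72  72  74  74  75  80
  87  77  73  76  86 106 124 125]
[ 91 143 173 181 175 168 141 121 124 124 126 128 132 133 131 131 132 132]
```

Emit:
drive_tool:
  rows:
    - [[0,0,0],[-0.2,0,-0.8],3.0]
    - [[0,0,0],[0,0,-0.6],3.0]
    - [[0,0,0],[0,0,-0.5],3.0]
    - [[0,0,0],[0,0,0],3.0]
    - [[0,0,0],[0,0,0],3.0]

```text
clock: 18.15
position: [0.4142, -0.1269, 0.0603]
ee_rot: [0.0, 0.974, 0.225, 0.0]
contact_force: [0.3, 0.3, 0.3]
width: 0.0325
gripper_force: 29.8
```

Its underside is at about 9 mm, inside the bore, with no contact. A few mm more, then release.

Emit:
drive_tool:
  rows:
    - [[0,0,0],[0,0,-0.4],3.0]
    - [[0,0,0],[0,0,0],3.0]
    - [[0,0,0],[0,0,0],3.8]
    - [[0,0,0],[0,0,0],4.6]
    - [[0,0,0],[0,0,0],5.2]
    - [[0,0,0],[0,0,3],5.2]
    - [[0,0,0],[0,0,5],5.2]
    - [[0,0,0],[0,0,5],5.2]

```text
clock: 19.15
position: [0.4138, -0.1267, 0.1876]
ee_rot: [-0.0, 0.974, 0.225, -0.0]
contact_force: [1.1, -0.3, 0.5]
width: 0.0519
gripper_force: 0.0
```

Emit:
drive_tool:
  rows:
    - [[0,0,0],[1,-3.7,0],5.2]
    - [[0,0,0],[1,-3.7,0],5.2]
    - [[0,0,0],[1,-3.7,0],5.2]
    - [[0,0,0],[1.1,-3.7,0],5.2]
    - [[0,0,0],[0,0,0],5.2]
    - [[0,0,0],[0,0,0],5.2]

```text
clock: 19.9
position: [0.4545, -0.2742, 0.1859]
ee_rot: [-0.001, 0.974, 0.225, -0.0]
contact_force: [1.0, 0.4, -0.4]
width: 0.0519
gripper_force: 0.0
```

```bash
python3 - <<'E'
from h import *
s=manip.get_state();print(s['position'],s['width'],s['contact_force'])
a=eyes.get_image("scene");b=eyes.get_image("top")
cv2.imwrite("pics/d8.png",cv2.resize(np.hstack([a[120:260,170:330],b[120:260,180:340]])[:,:,::-1],None,fx=2.5,fy=2.5,interpolation=cv2.INTER_CUBIC))
E
```

```text
[ 0.45451568 -0.27418694  0.18593808] 0.05188536146018635 [ 0.95460449  0.40413232 -0.36622194]
```

View pics/d8.png

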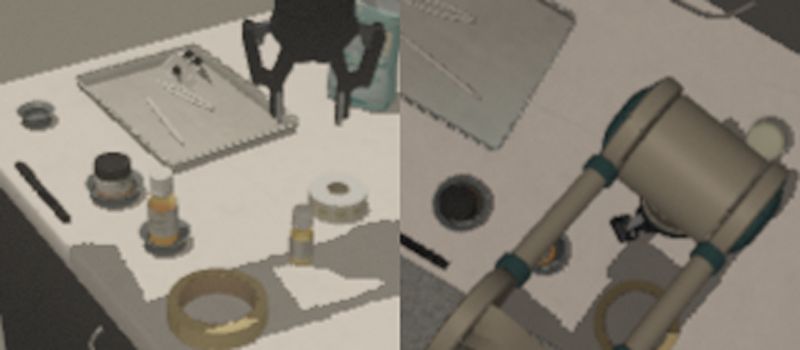

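The taller bottle stands upright in the middle cup, at scene crop (163,210). The gripper is above the shorter bottle.

Emit:
drive_tool:
  rows:
    - [[0,0,0],[0,0,-3],5.2]
    - [[0,0,0],[0,0,-3],5.2]
    - [[0,0,0],[0,0,-3],5.2]
    - [[0,0,0],[0,0,-2.5],5.2]
    - [[0,0,0],[0,0,-2.6],5.2]
    - [[0,0,0],[0,0,0],5.2]
    - [[0,0,0],[0,0,0],5.2]

```text
clock: 20.88
position: [0.4556, -0.2747, 0.0463]
ee_rot: [0.001, 0.974, 0.225, 0.0]
contact_force: [0.1, 0.0, -0.1]
width: 0.0519
gripper_force: 0.0
```

Emit:
drive_tool:
  rows:
    - [[0,0,0],[0,0,0],4.4]
    - [[0,0,0],[0,0,0],3.8]
    - [[0,0,0],[0,0,0],3.2]
    - [[0,0,0],[0,0,0],2.4]
    - [[0,0,0],[0,0,0],2.4]
    - [[0,0,0],[0,0,0],2.4]

```text
clock: 21.62
position: [0.4552, -0.2749, 0.0457]
ee_rot: [0.0, 0.974, 0.225, 0.0]
contact_force: [-1.3, 1.2, 4.8]
width: 0.0254
gripper_force: 29.3
```

Emit:
drive_tool:
  rows:
    - [[0,0,0],[0,0,1],2.4]
    - [[0,0,0],[0,0,4],2.4]
    - [[0,0,0],[0,0,4],2.4]
    - [[0,0,0],[0.5,2,3],2.4]
    - [[0,0,0],[1.2,4.6,0],2.4]
    - [[0,0,0],[1.2,4.6,0],2.4]
    - [[0,0,0],[1.2,4.6,0],2.4]
    - [[0,0,0],[1.2,4.6,0],2.4]

```text
clock: 22.62
position: [0.5083, -0.0695, 0.1657]
ee_rot: [0.0, 0.974, 0.225, 0.0]
contact_force: [0.3, -0.3, -0.0]
width: 0.0257
gripper_force: 29.5
```

Emit:
drive_tool:
  rows:
    - [[0,0,0],[1.2,4.6,0],2.4]
    - [[0,0,0],[1.2,4.6,0],2.4]
    - [[0,0,0],[1.2,4.6,0],2.4]
    - [[0,0,0],[1.2,4.6,0],2.4]
    - [[0,0,0],[1.1,4.0,0],2.4]
    - [[0,0,0],[0,0,-4],2.4]
    - [[0,0,0],[0,0,-4],2.4]
    - [[0,0,0],[0,0,0],2.4]

```text
clock: 23.62
position: [0.5643, 0.1529, 0.0826]
ee_rot: [-0.0, 0.974, 0.225, -0.004]
contact_force: [0.1, -1.2, -0.0]
width: 0.0252
gripper_force: 29.5
```

Emit:
drive_tool:
  rows:
    - [[0,0,0],[0,0,-1],2.4]
    - [[0,0,0],[0,0,0],2.4]
    - [[0,0,0],[0,0,0],2.4]

```text
clock: 24.0
position: [0.5679, 0.1531, 0.0765]
ee_rot: [0.0, 0.974, 0.225, 0.001]
contact_force: [0.6, -0.0, -0.4]
width: 0.0251
gripper_force: 29.5
```

```bash
python3 - <<'E'
from h import *
s=manip.get_state();print(s['position'],s['width'],s['contact_force'])
a=eyes.get_image("scene");crop(a,(140,90,240,190),6,"d9")
print(ray("scene",184,166,.0),ray("scene",184,165,.0))
E
```

```text
[0.56789322 0.15311037 0.07652293] 0.02507405419986784 [ 0.5551677  -0.00175358 -0.43856463]
[0.5822499  0.16565313 0.        ] [0.58759433 0.16947805 0.        ]
```

View pics/d9.png

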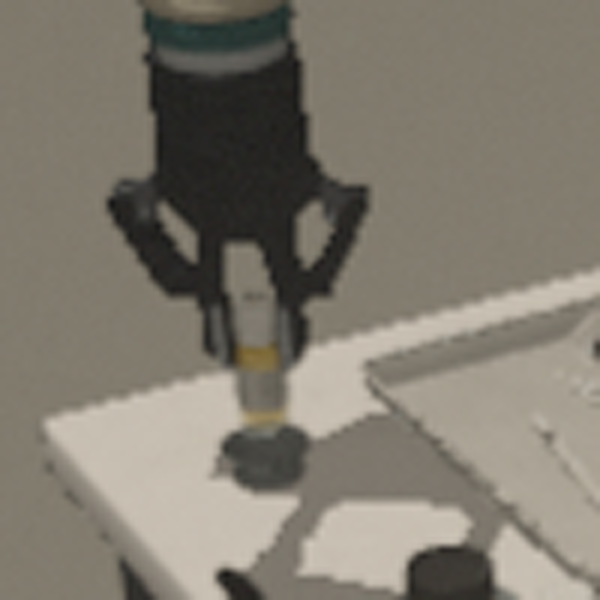

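The shorter bottle hangs upright over the narrow cup: bottle at crop x 264, cup at about 266. I'll lower it in steps and watch the force.

Emit:
drive_tool:
  rows:
    - [[0,0,0],[-0.2,-0.1,-0.8],2.4]
    - [[0,0,0],[0,0,-0.5],2.4]
    - [[0,0,0],[0,0,-0.4],2.4]
    - [[0,0,0],[0,0,0],2.4]
    - [[0,0,0],[0,0,0],2.4]

```text
clock: 24.68
position: [0.5652, 0.1522, 0.0583]
ee_rot: [0.0, 0.974, 0.225, 0.0]
contact_force: [-0.1, 1.1, 0.0]
width: 0.0255
gripper_force: 29.5
```

Emit:
drive_tool:
  rows:
    - [[0,0,0],[0,0,-0.4],2.4]
    - [[0,0,0],[0,0,0],2.4]
    - [[0,0,0],[0,0,0],2.4]

```text
clock: 25.05
position: [0.5651, 0.1522, 0.0543]
ee_rot: [0.0, 0.974, 0.225, 0.0]
contact_force: [0.4, 0.9, 0.3]
width: 0.0251
gripper_force: 29.5
```

Emit:
drive_tool:
  rows:
    - [[0,0,0],[0,0,-0.4],2.4]
    - [[0,0,0],[0,0,0],2.4]
    - [[0,0,0],[0,0,0],3.2]
    - [[0,0,0],[0,0,0],4.0]
    - [[0,0,0],[0,0,0],4.6]
    - [[0,0,0],[0,0,3],4.6]
    - [[0,0,0],[0,0,5],4.6]
    - [[0,0,0],[0,0,5],4.6]

```text
clock: 26.05
position: [0.5648, 0.1521, 0.1815]
ee_rot: [0.0, 0.974, 0.225, -0.0]
contact_force: [1.0, 0.3, -0.1]
width: 0.046
gripper_force: 0.0
```

Emit:
drive_tool:
  rows:
    - [[0,0,0],[-1,-4.5,1],4.6]
    - [[0,0,0],[-1,-4.5,1],4.6]
    - [[0,0,0],[-1,-4.5,0],4.6]
    - [[0,0,0],[-1,-4.5,0],4.6]
    - [[0,0,0],[-1,-4.5,0],4.6]
    - [[0,0,0],[-1,-4.5,0],4.6]
    - [[0,0,0],[-1,-4.5,0],4.6]
    - [[0,0,0],[-1,-4.5,0],4.6]

```text
clock: 27.05
position: [0.4846, -0.2092, 0.2006]
ee_rot: [0.0, 0.974, 0.225, 0.0]
contact_force: [-0.4, 0.1, -0.2]
width: 0.0461
gripper_force: 0.0
```

```bash
python3 - <<'E'
from h import *
s=manip.get_state();print(s['position'],s['width'],s['contact_force'])
a=eyes.get_image("scene");b=eyes.get_image("top")
cv2.imwrite("pics/d10.png",cv2.resize(np.hstack([a[120:260,150:290],b[120:260,120:260]])[:,:,::-1],None,fx=2.8,fy=2.8,interpolation=cv2.INTER_CUBIC))
E
```

```text
[ 0.48459971 -0.20923921  0.20055024] 0.04606161402104188 [-0.36459297  0.05824146 -0.20278657]
```

View pics/d10.png

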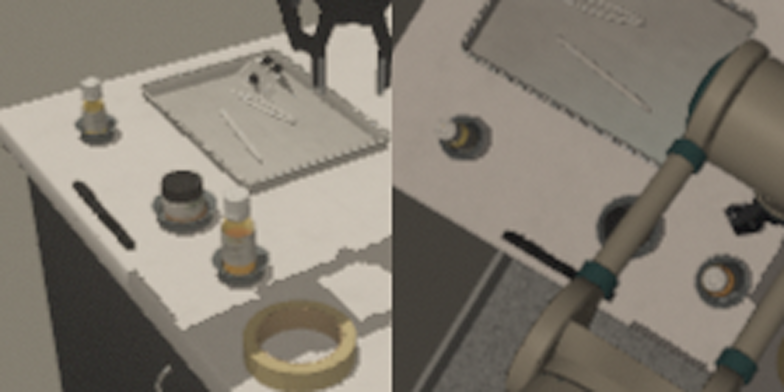

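All three stands are filled and upright: the shorter bottle at scene crop (94,110), the jar at (183,195) and the taller bottle at (240,238). In the top half, the caps are shifted only by perspective.

```bash
python3 -c "
from rig import job
print(job.sign_off())"
```

```text
the job is handed in; nothing more can be done
None
```

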